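# Take the check picture of the uncapped bottle

### The arm

A 6-joint arm with a two-finger parallel gripper is mounted at the origin on the work surface. World frame = base frame: x ahead of the robot, y to its left, z up, the work surface at z = 0. Lengths are in mm, angles in rad, forces in N, time in s.
With the tool pointing down it reaches from about 350 to 875 mm from the base axis. Payload 15.5 kg.
Tool frame: the origin (TCP) lies at the very end of the fingers, on their centre line; the grasp point (between the pads) lies 19 mm behind it; z points along the fingers, y is the direction in which the jaws open and shut (so a half turn about z gives the same grasp; the last joint's range is limited). The gripper opens to 85 mm and grips with 20 to 120 N. Pads are 22 mm wide; open, the fingers measure 114 mm over their backs; the gripper's body (76 mm by 85 mm) begins 54 mm behind the grasp point. The pads swing forward as they close: fully open they stand 13 mm farther back than shut.
Start: joints at [1.044, 0.494, 1.345, -0, 1.302, -0.096], TCP at [260.994, 567.898, 199.777] pointing down, gripper open.
Joint ranges: [-2.91, 2.91], [-0.82, 2.16], [0.22, 2.67], [-1.22, 4.37], [0.12, 2.79], [-3.08, 3.08]. Speed limits (rad/s): [1.89, 1.89, 2.57, 3.01, 3.01, 3.01].

### API

Orientations are given as a unit quaternion [w, x, y, z].
In Python, from plant import * gives the robot as it stands.
- The arm moves only by the tool jog_arm, never from a script. Its argument "rows" is a list of rows, each a list of 3 entries, a list of its own where there are three numbers: the shift along the world's x, y, z in m, then the turn about the world's z in rad, then the opening in per cent of the stroke, from 0 (shut) to 100 (fully open). A call has 1 to 10 rows; each row is the pose to reach, as a shift and turn from the pose measured when the call began; what a row does not reach only later rows make up. A row lasts 1/8 s, in which the tool goes at most 62.5 mm and 10.7 degrees, less where a joint would pass 70% of its speed; a pose out of reach is approached as far as the arm can. A call with a gripper value outside its range is refused whole. The fingers move at their own pace and stop on an object; "newtons" is the grip in N (left out, the last holds). Time passes only in rows, so rows that repeat a pose let the fingers close. It gives the time, the measured TCP pose, the force and the opening at its end, in the units of the state.
- observe(): the state, without advancing time (a new reading comes with each control period).
- get_image(name): name is "side" or "top"; returns the picture (384x512x3 uint8, red, green, blue); there is no depth.
- calibration(name): a dict with "K" (3x3 intrinsics, pixels), "pose" (4x4, takes a point from camera to world coordinates). Camera axes: x right, y down, z forward; pixel columns grow to the right and rows downward; lengths in mm; the calibration is good to about 2 mm. A picture is of the moment at which its call begins. calibration takes no time and is no camera call.
- close_job(): hands the job in, once; it reports no verdict.
Trained networks look in the newest picture that a camera, given by its name, has taken for a name from the list of things; names that differ only in an ending like _2 or _b are one class to them, and where a whole thing is asked for, a point or a joint stands for the part that bears it (a point fixed in the world has none). Each returns a list of dicts, best first, with "p" (0 to 1); they miss things now and then, are a little off and sometimes report something else, mostly with a low value. They report only what shows in the picture. A call takes as long as a camera call.
- look_for(camera, thing): "rect" ([centre column, centre row, width, height] in pixels, round what is visible of it).
- masks_of(camera, thing): "mask" (384x512 bool, what is visible of it) and "rect" ([centre column, centre row, width, height] in pixels, round what is visible of it).
The state is a dict: "time": time; "joints": joint angles; "qvel": joint speeds; "joint_torque": joint torques, N m; "position": TCP position; "orientation": TCP orientation; "force": force on the tool from outside, world axes, zero at the start; "wrist_torque": the same for the moment, N m; "gripper_width": finger opening in mm.
Only numpy, scipy, OpenCV 4.12 (cv2) and the standard library are available. Lean on these libraries where they do the work, as an engineer would, in place of code of your own. Each camera call takes 0.05 s, during which the arm holds its last target. There are 200 camera calls.

### The job

Take a check picture of the one bottle on the camera stand that still has no cap: swing the arm until the camera head is straight above that bottle and tilt the head level so that it looks straight down. Then, with the camera left so, press the large button on the control box fully down and let it come back up. Leave the small button alone and do not shift or tip any bottle.

Things in the scene. Friction and masses are not known exactly. Their poses are not given: they have to be found in the camera images.
- stand: fixed aluminium and steel camera stand: a flat three-spoked foot with three pale round bottle rests (dia 82, 12 high), their centres 180 from the post and about 60 degrees apart, and a round post carrying the swivel arm. Origin: under the post's axis, on the table; z up; its -x axis points along the middle spoke, towards the robot at yaw 0
- swivel (a joint): angle of the arm about the vertical post axis, rad, range -1.5 to 1.5; 0: the arm points along the stand's -x axis (middle rest); grows anticlockwise seen from above (towards the stand's -y side). Stiff (0.3 N m), stays where left. Arm: an aluminium bar 18 wide, 16 high, mid-height 187 above the table, ending in a fork 140 wide, 103 to 193 from the axis, that holds the head
- swivel_knob (a point): upright black round grip on the arm, dia 16, standing 45 above the bar (from 195 to 240 above the table), 75 from the post axis; the point is on its axis, 13 below its top. x axis points along the arm back to the post, y across the arm. Fingers that close across the arm are clear of everything
- tilt (a joint): angle of the camera head about the level axis across the fork, rad, range -0.6 to 1.0; 0: level, looking straight down; positive: the outer edge (away from the post) is raised and the camera can leans towards the post. Stiff (0.14 N m), stays where left; either edge can be pushed down
- head_center (a point): centre of the camera head, on its tilt axis, 187 above the table. The head is a grey disc, dia 100, from 12 below to 6 above this point, with a black camera can (dia 36) rising from the disc to 44 above it. z axis: the head's own up (vertical when level), x axis: towards the post when level
- head_outer_edge (a point): point on the disc's upper face 38 from its centre on the side away from the post (turns with the head)
- head_inner_edge (a point): point on the disc's upper face 38 from its centre on the side towards the post, behind the cross-piece of the fork (turns with the head)
- bottle_open: the bottle without a cap: dark glass, dia 52, body 64 high, with a bare narrow pump on top (steel collar dia 22 to 77, thin white stem dia 10 to 92), 92 high in all; loose, on one of the three rests. Origin: centre of its underside
- bottle_capped1: capped dark glass bottle standing on a rest: dia 52, body 64 high, topped by a plain black cap dia 37, 96 high in all; loose. Origin: centre of its underside. Not to be disturbed
- bottle_capped2: capped dark glass bottle standing on a rest: dia 52, body 64 high, topped by a plain black cap dia 37, 96 high in all; loose. Origin: centre of its underside. Not to be disturbed
- control_box: fixed grey box 90 (x) by 130 (y) by 45 high with two black push buttons on its top: a large one 25 to the -y side of the middle, a small one 42 to the +y side. Origin: centre of its underside. It stands either left or right of the stand
- big_button (a joint): travel of the large button, m: 0 up, 0.008 fully down; springs back; fully down takes 5 N
- big_button_top (a point): centre of the large button's top face (dia 46), 65 above the table when up; moves with it
- small_button (a joint): travel of the small button, m: 0 up, 0.005 fully down; to be left alone
- small_button_top (a point): centre of the small button's top face (dia 20), 62 above the table
- carton: heavy open cardboard carton 130 by 130 by 70 high with finished capped bottles (tops at 90); fixed bystander, on the other side from the control box. Origin: centre of its underside

How it is judged:
By the outcome, as a careful person would: the job done as asked, in the order asked, and still so for the second after the job is handed in, with the robot touching nothing.
It also fails if it takes over 64 s, if anything falls off the work surface, if the arm or the gripper's body presses on something with over 40 N, if the wrist force passes 120 N, or if a joint passes its speed limit or range.

## Working session

There is one attempt and no reset: what is moved stays moved. The work goes in short steps, Python scripts to look and compute and a tool call to move; the robot and the scene stay as the last step left them, time stands still between calls to the robot, and variables do not carry over. Pictures are saved under pics/ and viewed, about 8 in all and at most 12, crops included, and the job is handed in when it is done.

Besides the shell and the picture viewer there is one more tool, called as name(argument=value, ...), one argument or row to a line, values as JSON. jog_arm: Moves the arm, as the interface text tells. Its arguments: {"type":"object","properties":{"rows":{"type":"array"},"newtons":{"type":"number"}},"required":["rows"]}

```bash
mkdir -p pics; python3 - <<'E'
from plant import *
import cv2, numpy as np
a=get_image("side");b=get_image("top")
cv2.imwrite("pics/s0.png",a[:,:,::-1]);cv2.imwrite("pics/t0.png",b[:,:,::-1])
for n in("side","top"):
  c=calibration(n);print(n,np.round(c["K"],1).tolist(),np.round(c["pose"],3).tolist())
  for t in("stand","swivel_knob","head_center","bottle_open","bottle_capped1","control_box","big_button_top","small_button_top","carton"):
    print(t,[(round(float(d["p"]),2),np.round(d["rect"],1).tolist()) for d in look_for(n,t)][:4])
print(observe())
E
```

```text
side [[403.2, 0.0, 258.1], [0.0, 403.2, 196.9], [0.0, 0.0, 1.0]] [[-0.996, -0.045, 0.074, 478.014], [-0.087, 0.526, -0.846, 770.029], [-0.001, -0.85, -0.527, 632.773], [0.0, 0.0, 0.0, 1.0]]
stand [(0.87, [229.8, 209.8, 107.7, 156.8])]
swivel_knob [(0.84, [230.4, 157.1, 90.9, 51.9])]
head_center []
bottle_open [(0.56, [270.8, 216.9, 21.0, 35.2])]
bottle_capped1 [(0.97, [233.3, 185.8, 22.4, 38.8]), (0.86, [237.2, 258.8, 26.3, 47.9])]
control_box [(0.58, [308.1, 184.4, 38.5, 37.1])]
big_button_top [(0.67, [236.0, 258.1, 28.4, 42.5])]
small_button_top []
carton [(0.91, [306.0, 344.9, 83.8, 78.1])]
top [[462.5, 0.0, 250.8], [0.0, 462.5, 194.6], [0.0, 0.0, 1.0]] [[0.013, -0.993, 0.121, 411.832], [-1.0, -0.015, -0.01, 19.55], [0.011, -0.121, -0.993, 1221.327], [0.0, 0.0, 0.0, 1.0]]
stand [(0.75, [276.4, 171.2, 150.9, 106.5])]
swivel_knob [(0.81, [309.1, 158.7, 94.6, 90.3]), (0.65, [350.7, 250.0, 10.6, 4.6]), (0.54, [329.7, 180.3, 42.4, 45.0])]
head_center [(0.77, [331.2, 181.5, 39.8, 46.2])]
bottle_open [(0.56, [280.4, 209.8, 18.7, 19.0]), (0.18, [377.0, 245.9, 16.3, 24.4])]
bottle_capped1 
[... 364 characters left out ...]
 63.2, 62.3])]
{'time': 1.0, 'joints': array([ 1.04452154e+00,  4.93577329e-01,  1.34547337e+00,  9.16497388e-06,
        1.30251292e+00, -9.55282022e-02]), 'qvel': array([-0.00114686,  0.00107474,  0.00025786,  0.00140817, -0.00035741,
       -0.00012926]), 'joint_torque': array([ 5.82011689e-04, -8.82024479e+01, -3.84272790e+01,  1.39303561e-04,
        7.68800219e-04,  1.31842432e-05]), 'position': array([260.98517804, 567.91580422, 199.80011042]), 'orientation': array([2.34825856e-07, 2.13713299e-01, 9.76896425e-01, 1.51745217e-05]), 'force': array([ 1.06574939, -0.11208193, -0.07228705]), 'wrist_torque': array([-0.00860002, -0.04101389, -0.03300607]), 'gripper_width': 85.56644778733714}
```

```bash
python3 - <<'E'
import cv2
a=cv2.imread("pics/t0.png")[90:290,90:410];cv2.imwrite("pics/t0c.png",cv2.resize(a,(800,500),interpolation=2))
a=cv2.imread("pics/s0.png")[110:310,170:370];cv2.imwrite("pics/s0c.png",cv2.resize(a,(600,600),interpolation=2))
E
```

```text
(no output)
```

View pics/t0c.png

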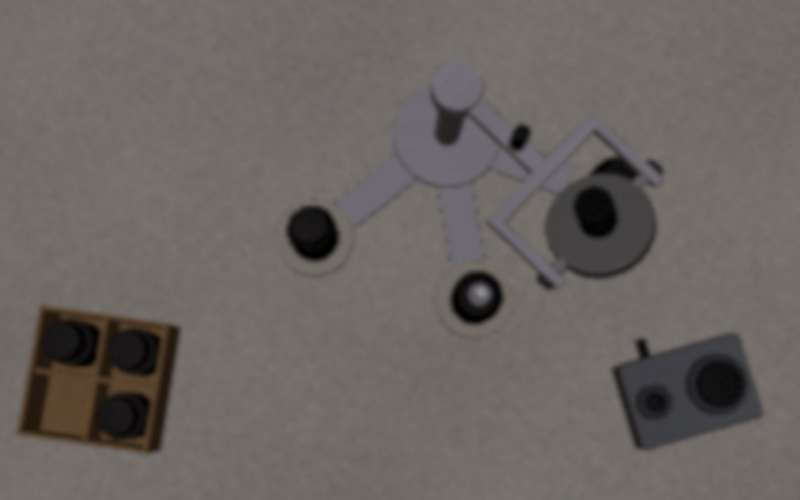

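View pics/s0c.png

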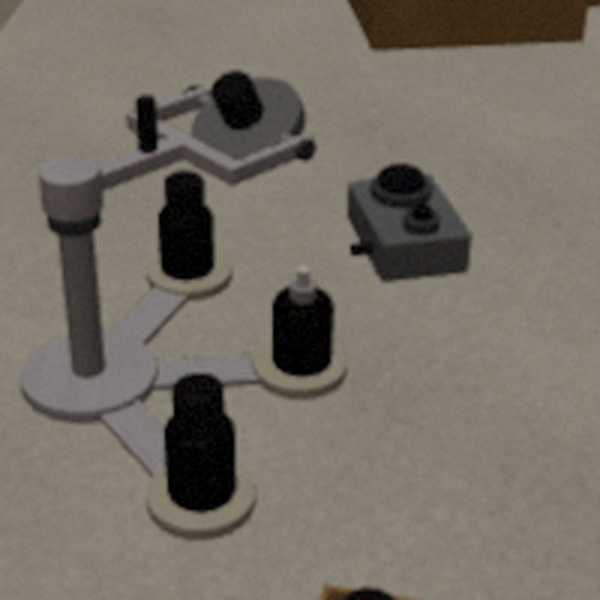

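The open bottle is on the middle rest, with its stem at about (282,207) in the top picture. The arm stands over the right-hand capped bottle, with the knob top at about (299,142) and the head at (330,179). The large button is at (378,243) and the head is tilted.

```bash
cat >h.py <<'E'
from plant import *
import cv2, numpy as np
def at(n,u,v,z):
    c=calibration(n);T=np.array(c["pose"]);d=T[:3,:3]@np.linalg.inv(c["K"])@[u,v,1]
    return (T[:3,3]+d*(z-T[2,3])/d[2])[:2]
def px(n,p):
    c=calibration(n);T=np.array(c["pose"]);q=np.array(c["K"])@(T[:3,:3].T@(np.array(p,float)-T[:3,3]));return q[:2]/q[2]
E
python3 - <<'E'
from h import *
t=lambda u,v,z:at("top",90+.4*u,90+.4*v,z); s=lambda u,v,z:at("side",170+u/3,110+v/3,z)
P=dict(stem=(t(480,292,104),s(303,270,104)),rest_mid=(t(476,298,12),s(300,364,12)),rest_left=(t(317,236,12),s(201,497,12)),rest_right=(s(190,268,12),),
cap_left=(t(310,228,108),s(199,380,108)),cap_right=(s(184,178,108),),foot=(t(448,133,5),s(90,372,5)),knobtop=(t(522,129,240),s(147,100,240)),
big=(t(720,383,65),s(403,178,65)),small=(t(655,402,62),s(423,210,62)),forkcorner1=t(594,122,195),forkcorner2=t(494,221,195),
tip1=t(655,170,187),tip2=t(548,282,187),tip2s=s(306,149,187),disc=t(600,225,187),box=(t(690,390,45),),carton=t(98,378,70))
for k,v in P.items():print(k,np.round(v).tolist())
E
```

```text
stem [[519.0, -68.0], [520.0, -67.0]]
rest_mid [[522.0, -70.0], [521.0, -62.0]]
rest_left [[585.0, 98.0], [584.0, 108.0]]
rest_right [[636.0, -207.0]]
cap_left [[579.0, 99.0], [584.0, 92.0]]
cap_right [[639.0, -210.0]]
foot [[700.0, -40.0], [700.0, -45.0]]
knobtop [[649.0, -93.0], [646.0, -91.0]]
big [[435.0, -311.0], [434.0, -309.0]]
small [[415.0, -246.0], [415.0, -251.0]]
forkcorner1 [667.0, -163.0]
forkcorner2 [575.0, -73.0]
tip1 [625.0, -220.0]
tip2 [521.0, -122.0]
tip2s [522.0, -122.0]
disc [574.0, -170.0]
box [[428.0, -286.0]]
carton [432.0, 307.0]
```

jog_arm(
  rows=[
    [[0, 0, 0.06], 0, 100],
    [[0.03, -0.05, 0.1], -0.15, 100],
    [[0.06, -0.1, 0.1], -0.3, 100],
    [[0.09, -0.15, 0.1], -0.45, 100],
    [[0.12, -0.2, 0.1], -0.6, 100],
    [[0.15, -0.25, 0.1], -0.75, 100],
    [[0.18, -0.3, 0.1], -0.9, 100],
    [[0.21, -0.35, 0.1], -1.05, 100],
    [[0.24, -0.4, 0.1], -1.2, 100],
    [[0.27, -0.45, 0.1], -1.35, 100],
  ],
)

```text
time: 2.25
position: [531.8, 116.1, 300.0]
orientation: [0.0, 0.779, 0.627, 0.0]
force: [0.4, 0.7, -0.1]
gripper_width: 85.1
```

jog_arm(
  rows=[
    [[0.03, -0.05, 0], -0.15, 100],
    [[0.06, -0.1, 0], -0.3, 100],
    [[0.09, -0.15, 0], -0.45, 100],
    [[0.115, -0.2, 0], -0.57, 100],
    [[0.115, -0.21, 0], -0.57, 100],
    [[0.115, -0.21, 0], -0.57, 100],
  ],
)

```text
time: 3.0
position: [646.5, -94.2, 299.7]
orientation: [-0.0, 0.924, 0.383, 0.0]
force: [0.2, 0.2, -0.7]
gripper_width: 85.2
```

```bash
python3 - <<'E'
from h import *
o=observe();print(o["position"],o["orientation"],o["joints"])
a=get_image("side")[:,:,::-1];b=get_image("top")[:,:,::-1]
c=np.hstack([cv2.resize(a[90:240,170:320],(400,400),interpolation=2),cv2.resize(b[90:240,230:380],(400,400),interpolation=2)])
cv2.imwrite("pics/c1.png",c)
E
```

```text
[646.4880058  -94.1556072  299.74583053] [-7.55480199e-05  9.23824365e-01  3.82816584e-01  2.17795197e-05] [-2.36063152e-01  4.65546079e-01  1.11943523e+00  1.47825868e-04
  1.55666500e+00  5.49044663e-01]
```

View pics/c1.png

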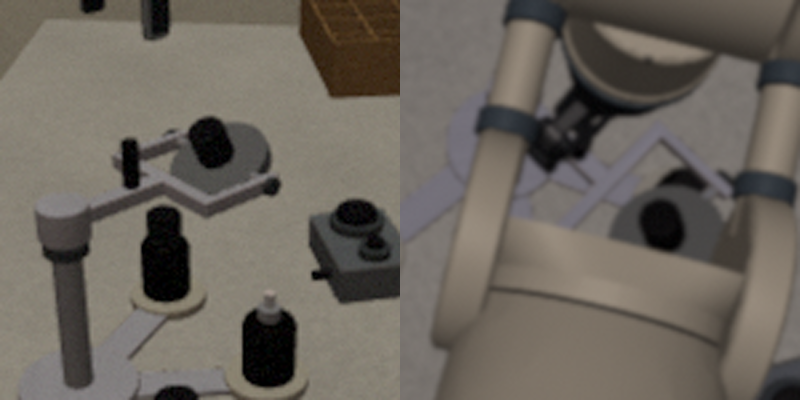

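The side picture shows the two fingers at crop x 90 and 155, straddling the knob at (131,145). Nothing is in the way, so I'll descend and grip.

jog_arm(
  rows=[
    [[0, 0, -0.04], 0, 100],
    [[0, 0, -0.075], 0, 100],
    [[0, 0, -0.09], 0, 100],
    [[0, 0, -0.09], 0, 40],
    [[0, 0, -0.09], 0, 15],
    [[0, 0, -0.09], 0, 10],
    [[0, 0, -0.09], 0, 10],
    [[0, 0, -0.09], 0, 10],
  ],
  newtons=40,
)

```text
time: 4.1
position: [646.4, -92.8, 210.5]
orientation: [0.0, 0.924, 0.384, 0.0]
force: [0.1, 0.6, 0.6]
gripper_width: 8.3
```

```bash
python3 - <<'E'
from h import *
a=get_image("side")[:,:,::-1];b=get_image("top")[:,:,::-1]
c=np.hstack([cv2.resize(a[90:240,170:320],(400,400),interpolation=2),cv2.resize(b[100:200,240:340],(400,400),interpolation=2)])
cv2.imwrite("pics/c2.png",c)
E
```

```text
(no output)
```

View pics/c2.png

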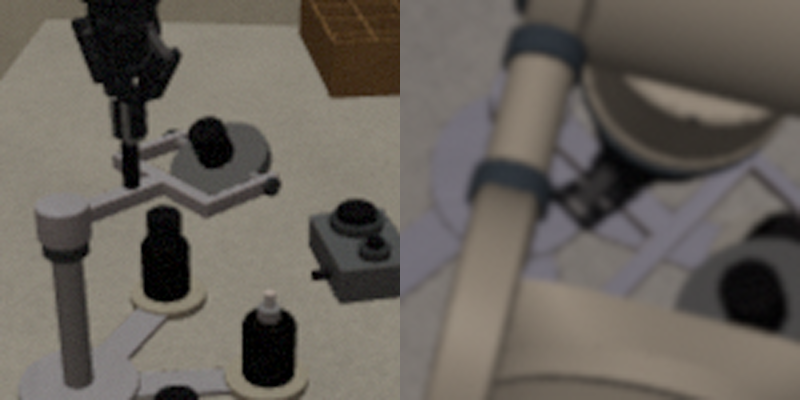

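```bash
python3 - <<'E'
from h import *
f=lambda p:np.round((px("side",p)-[170,90])*400/150).tolist()
print("tcp",f((646.4,-92.8,210.5)),"pad",f((646.4,-92.8,229)))
for p in((646.4,-92.8),(640,-100),(650,-88),(652,-84)):print(p,f((*p,195)),f((*p,240)))
E
```

```text
tcp [132.0, 171.0] pad [131.0, 153.0]
(646.4, -92.8) [133.0, 187.0] [130.0, 141.0]
(640, -100) [141.0, 184.0] [139.0, 138.0]
(650, -88) [128.0, 189.0] [126.0, 143.0]
(652, -84) [125.0, 191.0] [122.0, 145.0]
```

jog_arm(
  rows=[
    [[0, 0, 0], 0, 0],
    [[0, 0, 0], 0, 0],
    [[0, 0, 0], 0, 0],
  ],
  newtons=40,
)

```text
time: 4.58
position: [646.4, -92.8, 210.2]
orientation: [-0.0, 0.924, 0.384, 0.0]
force: [0.2, -0.2, -0.1]
gripper_width: 0.2
```

```bash
python3 - <<'E'
from h import *
a=get_image("side")[:,:,::-1]
cv2.imwrite("pics/c3.png",cv2.resize(a[105:180,180:280],(800,600),interpolation=2))
E
```

```text
(no output)
```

View pics/c3.png

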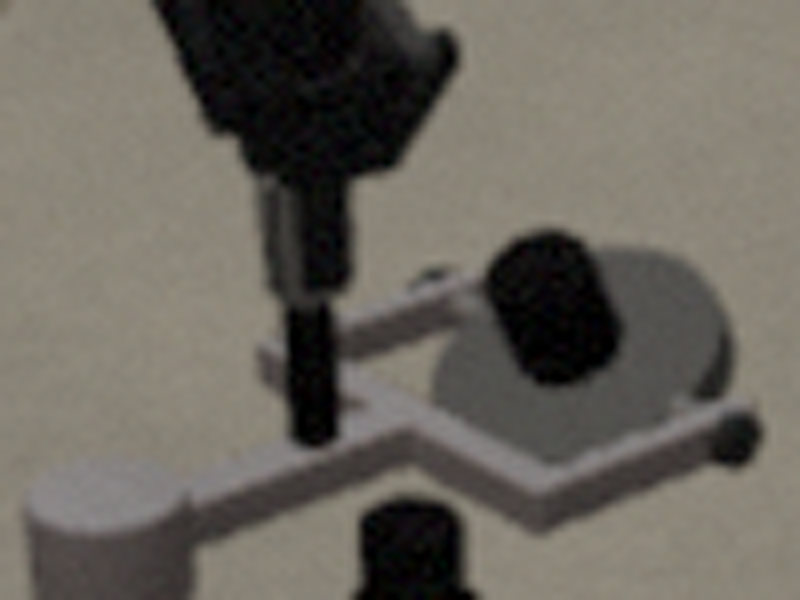

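```bash
python3 - <<'E'
from h import *
f=lambda p:np.round((px("side",p)-[170,90])*400/150).tolist()
print("c1 tips",[ (h,f((646.5+30*k,-94.2-30*k,h))) for k in(1,-1) for h in(300,313,330)])
g=lambda p:np.round((px("side",p)-[180,105])*8).tolist()
print("c3 tcp axis",[(z,g((646.4,-92.8,z))) for z in(210,225,240,250,264,283)])
t=lambda p:np.round((px("top",p)-[240,100])*4+[400,0]).tolist()
print("c2top",[(z,t((646.4,-92.8,z))) for z in(195,210,240,283)],"bar",t((699,-42,195)),t((625,-118,195)))
i=get_image("top")[:,:,::-1]
cv2.imwrite("pics/c4.png",cv2.resize(i[115:165,270:330],(720,600),interpolation=2))
u=lambda p:np.round((px("top",p)-[270,115])*12).tolist()
print("c4 tcp",u((646.4,-92.8,210)),u((646.4,-92.8,240)))
E
```

```text
c1 tips [(300, [99.0, 63.0]), (313, [98.0, 48.0]), (330, [97.0, 29.0]), (300, [156.0, 90.0]), (313, [156.0, 75.0]), (330, [155.0, 55.0])]
c3 tcp axis [(210, [317.0, 396.0]), (225, [314.0, 350.0]), (240, [311.0, 303.0]), (250, [310.0, 272.0]), (264, [307.0, 227.0]), (283, [304.0, 166.0])]
c2top [(195, [626.0, 189.0]), (210, [629.0, 183.0]), (240, [635.0, 171.0]), (283, [645.0, 151.0])] bar [537.0, 97.0] [671.0, 227.0]
c4 tcp [328.0, 369.0] [346.0, 332.0]
```

View pics/c4.png

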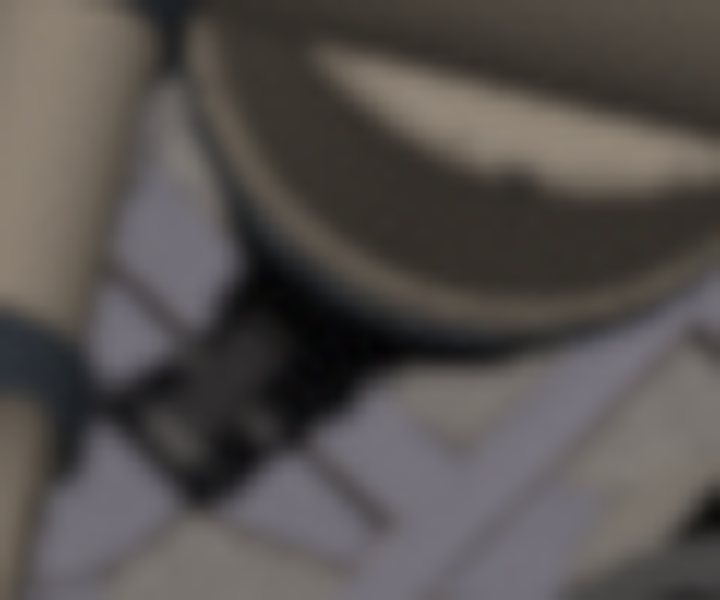

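Fingers fully shut (0.2 mm) missed the knob. In both side pictures the fingertips appear about 30 mm higher than reported: they end at z≈240, right above the knob top, while the lateral position fits. I'll open, go about 28 mm lower and grip again. The open fingers straddle the bar, so this is safe either way.

jog_arm(
  rows=[
    [[0, 0, 0], 0, 100],
    [[0, 0, 0], 0, 100],
    [[0, 0, 0], 0, 100],
    [[0, 0, 0], 0, 100],
    [[0, 0, -0.015], 0, 100],
    [[0, 0, -0.027], 0, 100],
    [[0, 0, -0.027], 0, 100],
  ],
)

```text
time: 5.55
position: [645.5, -92.6, 181.6]
orientation: [-0.001, 0.924, 0.384, -0.001]
force: [0.7, 0.5, 1.2]
gripper_width: 85.3
```

jog_arm(
  rows=[
    [[0, 0, 0], 0, 40],
    [[0, 0, 0], 0, 5],
    [[0, 0, 0], 0, 5],
    [[0, 0, 0], 0, 5],
    [[0, 0, 0], 0, 5],
    [[0, 0, 0], 0, 5],
  ],
  newtons=40,
)

```text
time: 6.3
position: [645.7, -92.7, 181.9]
orientation: [-0.001, 0.924, 0.383, -0.001]
force: [-0.3, -0.6, 5.2]
gripper_width: 14.7
```

jog_arm(
  rows=[
    [[-0.0033, 0.0037, 0], -0.068, 5],
    [[-0.0064, 0.0077, 0], -0.136, 5],
    [[-0.0093, 0.012, 0], -0.206, 5],
    [[-0.0118, 0.0164, 0], -0.276, 5],
    [[-0.014, 0.0209, 0], -0.344, 5],
    [[-0.0159, 0.0256, 0], -0.412, 5],
    [[-0.0174, 0.0305, 0], -0.482, 5],
    [[-0.0187, 0.0353, 0], -0.55, 5],
    [[-0.0195, 0.0403, 0], -0.618, 5],
    [[-0.0195, 0.0403, 0], -0.618, 5],
  ],
)

```text
time: 7.55
position: [623.6, -52.5, 181.9]
orientation: [-0.001, 0.996, 0.084, -0.003]
force: [-18.6, -2.4, 13.8]
gripper_width: 14.5
```

```bash
python3 - <<'E'
from h import *
o=observe();print(o["position"],o["force"],o["wrist_torque"])
a=get_image("side")[:,:,::-1];b=get_image("top")[:,:,::-1]
c=np.hstack([cv2.resize(a[100:250,170:320],(400,400),interpolation=2),cv2.resize(b[110:260,220:370],(400,400),interpolation=2)])
cv2.imwrite("pics/c5.png",c)
E
```

```text
[623.5733146  -52.48431797 181.87087706] [-18.64142821  -2.37594981  13.76591093] [-0.41357684  2.86977675  0.06396337]
```

View pics/c5.png

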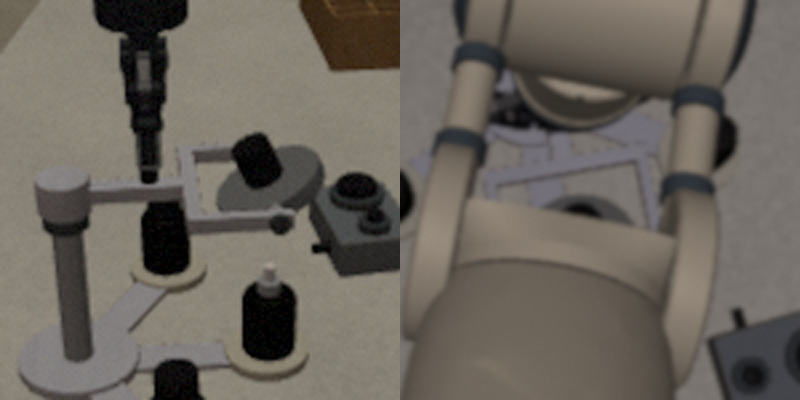

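The arm now points at the open bottle's rest, and the head still leans towards the post. I'll release, rise and move aside to measure.

jog_arm(
  rows=[
    [[0, 0, 0], 0, 60],
    [[0, 0, 0], 0, 100],
    [[0, 0, 0], 0, 100],
    [[0, 0, 0.05], 0, 100],
    [[0, 0, 0.1], 0, 100],
    [[-0.03, 0.05, 0.14], 0, 50],
    [[-0.05, 0.11, 0.14], 0, 0],
    [[-0.08, 0.17, 0.14], 0, 0],
    [[-0.11, 0.23, 0.14], 0, 0],
    [[-0.13, 0.29, 0.14], 0, 0],
  ],
)

```text
time: 8.9
position: [498.4, 223.0, 322.2]
orientation: [-0.001, 0.996, 0.084, -0.003]
force: [0.8, -0.0, 0.1]
gripper_width: -0.0
```

```bash
python3 - <<'E'
from h import *
a=get_image("side")[:,:,::-1];b=get_image("top")[:,:,::-1]
c=np.hstack([cv2.resize(a[110:230,170:290],(400,400),interpolation=2),cv2.resize(b[110:230,230:350],(400,400),interpolation=2)])
cv2.imwrite("pics/c6.png",c)
E
```

```text
(no output)
```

View pics/c6.png

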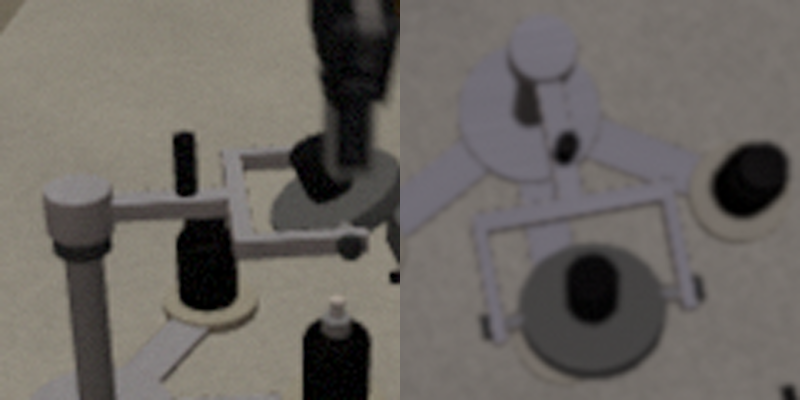

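```bash
python3 - <<'E'
from h import *
t=lambda u,v,z:at("top",230+.3*(u-400),110+.3*v,z)
A,B=t(490,327,187),t(697,290,187);C,D=t(480,225,195),t(670,188,195)
print(A,B,(A+B)/2, "axis perp deg",np.degrees(np.arctan2(*( (A-B)[[0,1]]*[-1,1]))) )
print(C,D,np.degrees(np.arctan2(-(C-D)[0],(C-D)[1])))
print("knob",t(567,140,240),"posttop",t(543,35,200), "posttop230",t(543,35,215))
m=(A+B)/2-[699,-42];print(np.degrees(np.arctan2(-m[1],-m[0])),np.hypot(*m))
print("disc ctr",t(592,312,187),"can top",t(591,275,231))
for d in look_for("top","head_center")[:2]:print(d)
E
```

```text
[507.43423991  -4.88018623] [ 534.56744257 -144.64988856] [521.00084124 -74.76503739] axis perp deg 10.98606542147929
[575.57215261   2.85081285] [ 602.84403811 -125.39835147] 12.004994178323546
knob [625.05818123 -52.18249787] posttop [706.33985499 -38.3418112 ] posttop230 [702.0144809  -37.49157015]
10.429915817585163 180.98963559988172
disc ctr [518.58148657 -73.60507082] can top [538.12904956 -68.90529182]
{'rect': [287.6, 203.2, 49.2, 44.3], 'p': 0.78}
```

jog_arm(
  rows=[
    [[0, -0.06, 0], 0, 0],
    [[0, -0.12, 0], 0, 0],
    [[-0.005, -0.18, 0], 0, 0],
    [[-0.01, -0.24, 0], 0, 0],
    [[-0.0135, -0.29, 0], 0, 0],
    [[-0.0135, -0.304, -0.03], 0, 0],
    [[-0.0135, -0.304, -0.07], 0, 0],
    [[-0.0135, -0.304, -0.1], 0, 0],
    [[-0.0135, -0.304, -0.1], 0, 0],
  ],
)

```text
time: 10.18
position: [483.7, -80.8, 220.5]
orientation: [-0.002, 0.996, 0.086, -0.004]
force: [0.6, -0.1, 0.6]
gripper_width: 0.0
```

```bash
python3 - <<'E'
from h import *
a=get_image("side")[:,:,::-1]
cv2.imwrite("pics/c7.png",cv2.resize(a[115:205,200:320],(800,600),interpolation=2))
p=observe()["position"];print(p)
for dz in(0,30):print(dz,np.round((px("side",p+[0,0,dz])-[200,115])*20/3))
E
```

```text
[484.69951689 -80.87117223 222.03783315]
0 [582. 264.]
30 [585. 185.]
```

View pics/c7.png

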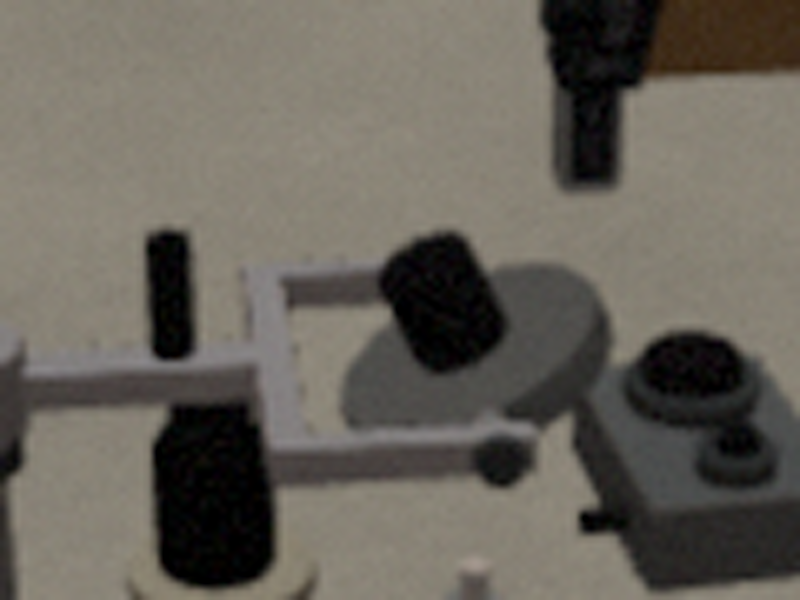

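jog_arm(
  rows=[
    [[0, 0, -0.02], 0, 0],
    [[0, 0, -0.03], 0, 0],
    [[0, 0, -0.038], 0, 0],
    [[0, 0, -0.044], 0, 0],
    [[0, 0, -0.05], 0, 0],
    [[0, 0, -0.055], 0, 0],
    [[0, 0, -0.055], 0, 0],
  ],
)

```text
time: 11.1
position: [484.8, -80.9, 167.0]
orientation: [-0.001, 0.996, 0.086, -0.003]
force: [0.7, 0.4, 0.3]
gripper_width: 0.1
```

```bash
python3 - <<'E'
from h import *
o=observe();print(o["position"],o["force"])
get_image("side")
E
```

```text
[484.75409621 -80.87380032 166.95033871] [0.71195568 0.43395523 0.27061298]
```

jog_arm(
  rows=[
    [[0, 0, -0.002], 0, 0],
    [[0, 0, -0.0035], 0, 0],
    [[0, 0, -0.0035], 0, 0],
  ],
)

```text
time: 11.52
position: [484.8, -80.9, 163.5]
orientation: [-0.001, 0.996, 0.086, -0.003]
force: [-0.4, 0.0, 1.0]
gripper_width: -0.1
```

```bash
python3 - <<'E'
from h import *
o=observe();print(o["position"],o["force"])
a=get_image("side")[:,:,::-1]
cv2.imwrite("pics/c8.png",cv2.resize(a[115:205,200:320],(800,600),interpolation=2))
E
```

```text
[484.82501188 -80.87725073 163.4972136 ] [-0.41197511  0.02270869  0.95426593]
```

View pics/c8.png

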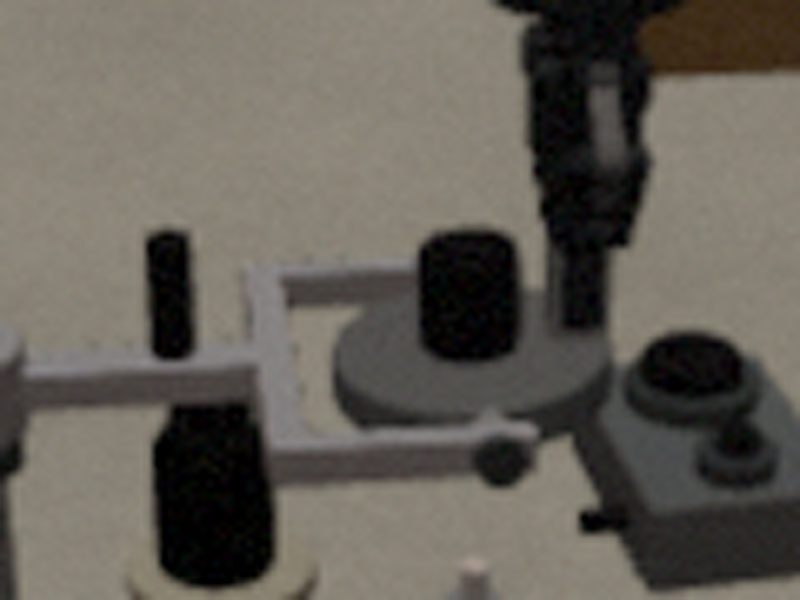

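The head now looks level or within a few hundredths of a radian: the can's sides run vertical at crop x 420 to 518. I'll back off and measure head and bottle numerically.

jog_arm(
  rows=[
    [[0, 0, 0.05], 0, 0],
    [[0, 0, 0.11], 0, 0],
    [[0, 0.06, 0.15], 0, 0],
    [[0, 0.12, 0.15], 0, 0],
    [[0, 0.18, 0.15], 0, 0],
    [[0, 0.24, 0.15], 0, 0],
    [[-0.03, 0.3, 0.15], 0, 0],
    [[-0.03, 0.33, 0.15], 0, 0],
    [[-0.03, 0.33, 0.15], 0, 0],
  ],
)

```text
time: 12.7
position: [454.4, 251.4, 313.4]
orientation: [-0.002, 0.996, 0.088, -0.003]
force: [0.3, -0.6, -0.1]
gripper_width: -0.3
```

```bash
cat >fit.py <<'E'
from h import *
from scipy.optimize import minimize
def circ(r,z): 
    a=np.linspace(0,2*np.pi,40,endpoint=False);return np.c_[r*np.cos(a),r*np.sin(a),0*a+z]
can=np.r_[circ(18,6),circ(18,44)];disc=np.r_[circ(50,6),circ(50,-12)]
def hull(n,pts):
    q=np.array([px(n,p) for p in pts]);h=cv2.convexHull((q*16).astype(np.int32));m=np.zeros((384*4,512*4),np.uint8)
    cv2.fillPoly(m,[((h/16*4)+1.5).astype(np.int32)],255);return cv2.resize(m,(512,384),interpolation=cv2.INTER_AREA)/255.
def world(P,c,sw,t):
    # local x towards the post
    R=np.array([[np.cos(sw),-np.sin(sw),0],[np.sin(sw),np.cos(sw),0],[0,0,1]])
    T=np.array([[np.cos(t),0,np.sin(t)],[0,1,0],[-np.sin(t),0,np.cos(t)]])
    return P@(R@T).T+np.array(c)
def fit(n,g,x0,sw):
    g=cv2.GaussianBlur(g.astype(float),(0,0),.6)
    def cost(x):
        M=[cv2.GaussianBlur(hull(n,world(P,[x[0],x[1],187],sw,x[2])),(0,0),1.) for P in(disc,can)]
        D,C=M; w=cv2.dilate(D+C,np.ones((5,5)))>.05
        A=np.c_[D[w]*(1-C[w]),C[w],(1-np.maximum(D,C))[w]];b=g[w]
        s=np.linalg.lstsq(A,b,rcond=None);return ((A@s[0]-b)**2).mean()
    r=min((minimize(cost,[x0[0],x0[1],t],method="Nelder-Mead",options=dict(initial_simplex=np.array([x0[0],x0[1],t])+np.array([[0,0,0],[4,0,0],[0,4,0],[0,0,.1]]),maxiter=120)) for t in(0.,.1)),key=lambda r:r.fun)
    return r.x,r.fun
E
python3 - <<'E'
from fit import *
im={}
for n in("side","top"):
    a=get_image(n);im[n]=a;cv2.imwrite(f"pics/f_{n}.png",a[:,:,::-1])
    print(n,fit(n,a.mean(2),(520,-74.),.2))
print([d["rect"] for d in look_for("side","bottle_open")][:1],observe()["position"])
E
```

```text
Traceback (most recent call last):
  File "fit.py", line 21, in fit
    r=min((minimize(cost,[x0[0],x0[1],t],method="Nelder-Mead",options=dict(initial_simplex=np.array([x0[0],x0[1],t])+np.array([[0,0,0],[4,0,0],[0,4,0],[0,0,.1]]),maxiter=120)) for t in(0.,.1)),key=lambda r:r.fun)
  File "fit.py", line 21, in <genexpr>
    r=min((minimize(cost,[x0[0],x0[1],t],method="Nelder-Mead",options=dict(initial_simplex=np.array([x0[0],x0[1],t])+np.array([[0,0,0],[4,0,0],[0,4,0],[0,0,.1]]),maxiter=120)) for t in(0.,.1)),key=lambda r:r.fun)
           ~~~~~~~~^^^^^^^^^^^^^^^^^^^^^^^^^^^^^^^^^^^^^^^^^^^^^^^^^^^^^^^^^^^^^^^^^^^^^^^^^^^^^^^^^^^^^^^^^^^^^^^^^^^^^^^^^^^^^^^^^^^^^^^^^^^^^^^^^^^^^^^^^^^^^^^^^^^^^^^^^^^^
  File "fit.py", line 17, in cost
    M=[cv2.GaussianBlur(hull(n,world(P,[x[0],x[1],187],sw,x[2])),(0,0),1.) for P in(disc,can)]
                        ~~~~^^^^^^^^^^^^^^^^^^^^^^^^^^^^^^^^^^^^
  File "fit.py", line 7, in hull
    q=np.array([px(n,p) for p in pts]);h=cv2.convexHull((q*16).astype(np.int32));m=np.zeros((384*4,512*4),np.uint8)
                ~~^^^^^
  File "h.py", line 7, in px
    c=calibration(n);T=np.array(c["pose"]);q=np.array(c["K"])@(T[:3,:3].T@(np.array(p,float)-T[:3,3]));return q[:2]/q[2]
ValueError: time passes only in moves, steps and waits
```

```bash
python3 - <<'E'
s=open('h.py').read().replace("def at","from functools import lru_cache\n_c=calibration\n@lru_cache\ndef calibration(n): return _c(n)\ndef at",1)
open('h.py','w').write(s)
f=open('fit.py').read()
i=f.index("def fit")
open('fit.py','w').write(f[:i]+'''
def fit(n,g,x0,place,layers):
    # layers: drawn back to front; each its own grey
    g=cv2.GaussianBlur(g.astype(float),(0,0),.6);x0=np.array(x0,float)
    mk=lambda x:[cv2.GaussianBlur(hull(n,place(P,x)),(0,0),1.) for P in layers]
    w=cv2.dilate(sum(mk(x0)),np.ones((7,7)))>.05
    def cost(x):
        cols=[];free=np.ones(w.sum())
        for M in mk(x)[::-1]:
            cols.append(M[w]*free);free=free*(1-M[w])
        A=np.c_[np.array(cols).T,free];b=g[w];s=np.linalg.lstsq(A,b,rcond=None)[0];return np.abs(A@s-b).mean()
    S=np.vstack([x0,x0+np.diag([4,4,.1][:len(x0)])])
    r=minimize(cost,x0,method="Nelder-Mead",options=dict(initial_simplex=S,maxiter=100,xatol=.005,fatol=1e-4));return np.round(r.x,3),round(r.fun,2)
head=lambda sw:(lambda P,x:world(P,[x[0],x[1],187],sw,x[2]))
bot=[circ(41,12),np.r_[circ(26,12),circ(26,76)],np.r_[circ(11,76),circ(11,89)],np.r_[circ(5,89),circ(5,104)]]
bp=lambda P,x:P+np.array([x[0],x[1],0])
''')
E
cat >m.py <<'E'
from fit import *
import sys
for n,o in(("side","s0"),("top","t0")):
    a=get_image(n);cv2.imwrite(f"pics/{sys.argv[1]}_{n}.png",a[:,:,::-1])
    for t in(-.08,.08):print(n,"head",fit(n,a.mean(2),(520,-74.,t),head(.19),[disc,can]))
    b=cv2.imread(f"pics/{o}.png").mean(2);print(n,"bottle",fit(n,b,(519,-68),bp,bot[1:]))
print(observe()["time"])
E
time python3 m.py f
```

```text
side head (array([ 5.22432e+02, -6.90760e+01,  5.70000e-02]), np.float64(19.89))
side head (array([ 5.21987e+02, -6.89270e+01,  6.70000e-02]), np.float64(19.63))
side bottle (array([520.882, -71.56 ]), np.float64(10.51))
top head (array([ 5.21209e+02, -7.28020e+01,  3.80000e-02]), np.float64(3.39))
top head (array([ 5.21439e+02, -7.27180e+01,  3.00000e-02]), np.float64(3.37))
top bottle (array([519.51 , -68.222]), np.float64(6.26))
12.85
real	0m19.544s
user	0m11.999s
sys	0m4.560s
```

jog_arm(
  rows=[
    [[0.03, -0.05, 0.01], 0, 100],
    [[0.06, -0.1, 0.01], 0, 100],
    [[0.09, -0.15, 0.01], 0, 100],
    [[0.12, -0.2, 0.01], 0, 100],
    [[0.15, -0.25, 0.01], 0, 100],
    [[0.17, -0.302, 0.01], 0, 100],
    [[0.17, -0.302, 0], 0, 100],
    [[0.17, -0.302, 0], 0, 100],
  ],
)

```text
time: 13.85
position: [624.1, -54.0, 312.5]
orientation: [-0.002, 0.996, 0.085, -0.004]
force: [-0.6, 0.3, -0.4]
gripper_width: 85.5
```

jog_arm(
  rows=[
    [[0, 0.0035, -0.04], 0, 100],
    [[0, 0.0035, -0.09], 0, 100],
    [[0, 0.0035, -0.12], 0, 100],
    [[0, 0.0035, -0.13], 0, 100],
    [[0, 0.0035, -0.13], 0, 100],
  ],
)

```text
time: 14.48
position: [624.2, -50.0, 183.2]
orientation: [-0.002, 0.996, 0.085, -0.004]
force: [-0.7, -0.2, 0.4]
gripper_width: 85.3
```

jog_arm(
  rows=[
    [[0, 0, 0], 0, 40],
    [[0, 0, 0], 0, 5],
    [[0, 0, 0], 0, 5],
    [[0, 0, 0], 0, 5],
    [[0, 0, 0], 0, 5],
    [[0, 0, 0], 0, 5],
  ],
  newtons=40,
)

```text
time: 15.22
position: [624.4, -50.4, 183.7]
orientation: [-0.001, 0.996, 0.085, -0.004]
force: [-1.8, -2.1, 5.3]
gripper_width: 14.5
```

jog_arm(
  rows=[
    [[0, 0, 0], 0, 60],
    [[0, 0, 0], 0, 100],
    [[0, 0, 0], 0, 100],
    [[0, 0, 0.05], 0, 100],
    [[0, 0, 0.1], 0, 100],
    [[0, 0, 0.14], 0, 50],
    [[-0.05, 0, 0.14], 0, 0],
    [[-0.1, -0.01, 0.14], 0, 0],
    [[-0.139, -0.03, 0.14], 0, 0],
    [[-0.139, -0.03, 0.12], 0, 0],
  ],
)

```text
time: 16.48
position: [484.0, -81.3, 305.0]
orientation: [-0.001, 0.996, 0.085, -0.002]
force: [0.0, 0.7, -0.9]
gripper_width: 0.1
```

jog_arm(
  rows=[
    [[0.001, 0.005, -0.05], 0, 0],
    [[0.001, 0.005, -0.1], 0, 0],
    [[0.001, 0.005, -0.13], 0, 0],
    [[0.001, 0.005, -0.138], 0, 0],
    [[0.001, 0.005, -0.141], 0, 0],
    [[0.001, 0.005, -0.143], 0, 0],
    [[0.001, 0.005, -0.143], 0, 0],
  ],
)

```text
time: 17.35
position: [485.6, -76.6, 162.9]
orientation: [-0.0, 0.996, 0.085, -0.002]
force: [0.4, -0.3, 1.0]
gripper_width: -0.3
```

jog_arm(
  rows=[
    [[0, 0, 0.05], 0, 0],
    [[0, 0, 0.1], 0, 0],
    [[0, 0.06, 0.12], 0, 0],
    [[0, 0.12, 0.12], 0, 0],
    [[-0.03, 0.18, 0.12], 0, 0],
    [[-0.06, 0.24, 0.12], 0, 0],
    [[-0.09, 0.3, 0.12], 0, 0],
    [[-0.09, 0.32, 0.12], 0, 0],
    [[-0.09, 0.32, 0.12], 0, 0],
  ],
)

```text
time: 18.48
position: [395.0, 245.3, 283.5]
orientation: [-0.001, 0.996, 0.086, -0.001]
force: [0.5, -0.0, -0.1]
gripper_width: 0.4
```

```bash
sed -i 's/,-74.,t)/,-70.,t)/;s/head(.19)/head(.16)/' m.py; python3 m.py g; python3 - <<'E'
import cv2,numpy as np
a=cv2.imread("pics/g_side.png");b=cv2.imread("pics/g_top.png")
cv2.imwrite("pics/g.png",np.hstack([cv2.resize(a[120:220,190:290],(400,400),interpolation=2),cv2.resize(b[110:230,230:350],(400,400),interpolation=2)]))
E
```

```text
side head (array([ 5.21058e+02, -6.44790e+01,  6.70000e-02]), np.float64(20.47))
side head (array([ 5.21668e+02, -6.39210e+01,  4.70000e-02]), np.float64(20.26))
side bottle (array([520.882, -71.56 ]), np.float64(10.51))
top head (array([ 5.20542e+02, -6.82490e+01,  2.70000e-02]), np.float64(3.55))
top head (array([ 5.20259e+02, -6.82630e+01,  3.20000e-02]), np.float64(3.51))
top bottle (array([519.51 , -68.222]), np.float64(6.26))
18.575
```

View pics/g.png

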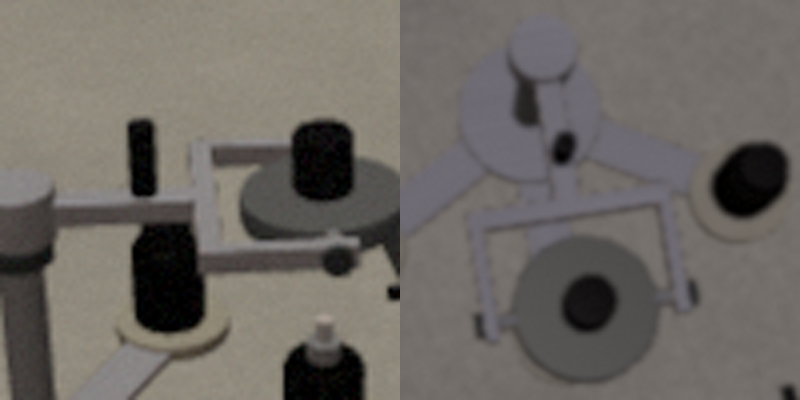

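jog_arm(
  rows=[
    [[0.03, -0.06, 0], 0, 0],
    [[0.06, -0.12, 0], 0, 0],
    [[0.08, -0.18, 0], 0, 0],
    [[0.09, -0.24, 0], 0, 0],
    [[0.0905, -0.3, 0], 0, 0],
    [[0.0905, -0.322, -0.03], 0, 0],
    [[0.0905, -0.322, -0.07], 0, 0],
    [[0.0905, -0.322, -0.1], 0, 0],
    [[0.0905, -0.322, -0.1], 0, 0],
  ],
)

```text
time: 19.7
position: [484.6, -79.4, 182.0]
orientation: [-0.001, 0.996, 0.084, -0.003]
force: [-0.3, -0.2, 1.3]
gripper_width: 0.1
```

jog_arm(
  rows=[
    [[0.001, 0.003, -0.01], 0, 0],
    [[0.001, 0.003, -0.016], 0, 0],
    [[0.001, 0.003, -0.019], 0, 0],
    [[0.001, 0.003, -0.0205], 0, 0],
    [[0.001, 0.003, -0.0205], 0, 0],
  ],
)

```text
time: 20.32
position: [485.7, -76.5, 161.7]
orientation: [-0.001, 0.996, 0.084, -0.003]
force: [1.0, 0.7, 1.2]
gripper_width: 0.0
```

jog_arm(
  rows=[
    [[0, 0, 0.05], 0, 0],
    [[0, 0, 0.1], 0, 0],
    [[-0.02, -0.06, 0.1], 0, 0],
    [[-0.035, -0.12, 0.1], 0, 0],
    [[-0.05, -0.18, 0.1], 0, 0],
    [[-0.051, -0.233, 0.06], 0, 0],
    [[-0.051, -0.233, 0], 0, 0],
    [[-0.051, -0.233, -0.06], 0, 0],
    [[-0.051, -0.233, -0.08], 0, 0],
    [[-0.051, -0.233, -0.08], 0, 0],
  ],
)

```text
time: 21.58
position: [434.0, -308.9, 80.5]
orientation: [-0.002, 0.996, 0.084, -0.004]
force: [-0.9, -1.0, 0.6]
gripper_width: 0.0
```

```bash
python3 m.py k; python3 - <<'E'
from h import *
print(observe()["position"])
a=cv2.imread("pics/k_side.png");b=cv2.imread("pics/k_top.png")
cv2.imwrite("pics/k.png",np.hstack([cv2.resize(a[120:220,220:320],(400,400),interpolation=2),cv2.resize(b[180:280,310:410],(400,400),interpolation=2)]))
E
```

```text
side head (array([ 5.21062e+02, -6.45940e+01,  5.50000e-02]), np.float64(19.72))
side head (array([ 5.21433e+02, -6.55200e+01,  2.70000e-02]), np.float64(19.52))
side bottle (array([520.882, -71.56 ]), np.float64(10.51))
top head (array([ 5.20546e+02, -6.85650e+01, -3.00000e-03]), np.float64(7.55))
top head (array([ 5.20503e+02, -6.85780e+01,  1.00000e-03]), np.float64(8.07))
top bottle (array([519.51 , -68.222]), np.float64(6.26))
21.675
[ 435.23266187 -309.85539741   82.58526626]
```

View pics/k.png

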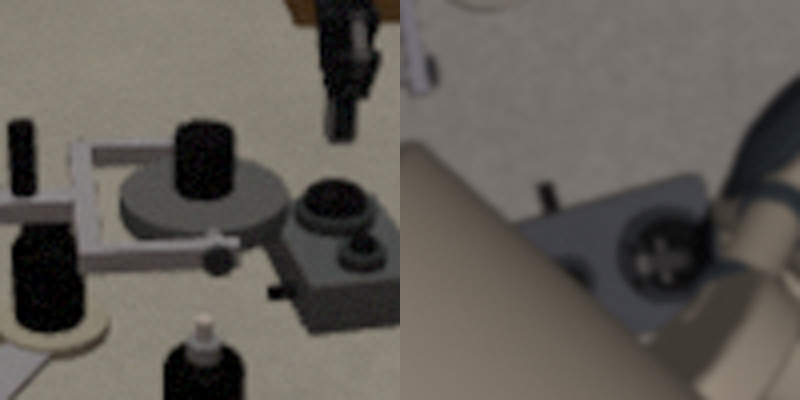

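Both fits put the head within about 1 mm of the bottle's axis and nearly level (top camera 0.00, side camera 0.03 to 0.055). The fingertip is above the large button, so I'll press in steps and watch the force.

jog_arm(
  rows=[
    [[0, 0, -0.02], 0, 0],
    [[0, 0, -0.035], 0, 0],
    [[0, 0, -0.045], 0, 0],
    [[0, 0, -0.05], 0, 0],
    [[0, 0, -0.052], 0, 0],
    [[0, 0, -0.052], 0, 0],
  ],
)

```text
time: 22.42
position: [435.4, -310.0, 30.9]
orientation: [-0.0, 0.996, 0.084, -0.002]
force: [1.3, 0.6, 4.5]
gripper_width: -0.2
```

jog_arm(
  rows=[
    [[0, 0, -0.002], 0, 0],
    [[0, 0, -0.004], 0, 0],
    [[0, 0, -0.004], 0, 0],
  ],
)

```text
time: 22.8
position: [435.6, -310.2, 28.8]
orientation: [0.0, 0.996, 0.084, -0.002]
force: [-9.0, 7.4, 45.3]
gripper_width: -0.2
```

The wrist force jumped from 4.5 to 45 N at 28.8, so the button is on its stop. I'll release and back off.

jog_arm(
  rows=[
    [[0, 0, 0.004], 0, 0],
    [[0, 0, 0.015], 0, 0],
    [[0, 0, 0.06], 0, 0],
    [[0, 0, 0.12], 0, 0],
    [[-0.02, -0.03, 0.17], 0, 0],
    [[-0.03, -0.06, 0.2], 0, 0],
    [[-0.03, -0.06, 0.2], 0, 0],
    [[-0.03, -0.06, 0.2], 0, 0],
  ],
)

```text
time: 23.8
position: [405.3, -369.5, 228.2]
orientation: [-0.0, 0.996, 0.084, -0.002]
force: [-0.3, -0.2, -0.5]
gripper_width: 0.0
```

```bash
python3 m.py z; python3 - <<'E'
from fit import *
print({k:np.round(v,2) for k,v in observe().items() if k in("position","force","time")})
g=cv2.imread("pics/z_side.png").mean(2);print("bottle now side",fit("side",g,(519,-68),bp,bot[1:]))
for n in("side","top"):
  for t in("bottle_capped1","big_button_top"):print(n,t,[(round(float(d["p"]),2),np.round(d["rect"],1).tolist()) for d in look_for(n,t)][:3])
E
```

```text
side head (array([ 5.21092e+02, -6.47130e+01,  5.50000e-02]), np.float64(19.73))
side head (array([ 5.2137e+02, -6.4746e+01,  3.2000e-02]), np.float64(19.54))
side bottle (array([520.882, -71.56 ]), np.float64(10.51))
top head (array([ 5.20561e+02, -6.85660e+01, -3.00000e-03]), np.float64(3.43))
top head (array([ 5.20143e+02, -6.85800e+01,  8.00000e-03]), np.float64(3.44))
top bottle (array([519.51 , -68.222]), np.float64(6.26))
23.9
{'time': np.float64(23.9), 'position': array([ 405.4 , -368.96,  227.74]), 'force': array([-0.28, -0.25, -0.19])}
bottle now side (array([520.859, -71.336]), np.float64(10.5))
side bottle_capped1 [(0.92, [237.0, 256.7, 29.6, 45.2]), (0.6, [232.4, 188.2, 17.1, 27.1])]
side big_button_top [(0.51, [304.0, 167.8, 14.4, 11.5])]
top bottle_capped1 [(0.83, [334.1, 165.1, 24.5, 23.5]), (0.73, [214.6, 181.4, 25.2, 21.3])]
top big_button_top []
```

```bash
python3 -c "
from plant import *
print(close_job())"
```

```text
the job is handed in; nothing more can be done
None
```

The job is handed in at 23.9 s. I swung the camera head over the uncapped bottle on the middle rest and pushed it level. I then pressed the large button down to its stop and let go.

**Head position:** the top camera puts the head at (520.4, -68.6) and the bottle at (519.5, -68.2), so they are about 1 mm apart. The side camera disagrees: it puts the head about 7 mm from the bottle in y. I gave it less weight, because its head fit is poor and it is less certain in that direction.

**Tilt:** the top camera gives about 0.00 rad and the side camera 0.03–0.055 rad.

**Button:** the wrist force rose sharply from 4.5 N to 45 N at the stop, so I take it as fully down. That was felt through the fingertips. I did not measure its return afterwards; I only know the tool backed off with no force on it.

**Bottles:** the open bottle has not moved (within 0.3 mm in the side camera), and both capped bottles still show on their rests. The small button was not touched.

**What went wrong on the way:**
- **First grip:** it closed on air because the fingertips sit about 29 mm higher than the reported tool position. I corrected for that from the images.
- **Swing and tilt:** the first swing ended about 5 mm off and the first tilt about 0.035 rad off. I corrected both before pressing the button.

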